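Put two milling cutters away in their storage board

TASK

Put the two cutter wheels away: slide them along the wooden board, one after the other, so that each drops flat into a round pocket of its own; do not pick the cutters up off the board. Then turn the red bar between the pockets fully across so that it lies over both cutters. Leave the grease pot, loupe and car fob where they are.

Things in the scene. Friction and masses are not known exactly. Their poses are not given: they have to be found in the camera images.
- board: Pale wooden storage board fixed to the bench, 220 mm deep (x) by 200 mm wide (y), 22 mm thick; origin at the centre of its underside on the bench. Its x axis points from the plain deck (its front half, nearer the robot) to the two pockets, its y axis to the left pocket. The deck is level, without a rim.
- pocket_left (a point): Centre of the mouth of the left pocket, level with the deck (22 mm above the bench), at board x +50 mm, y +50 mm. Round recess, 74 mm in diameter, flat floor 8.5 mm below the deck. Axes as the board's.
- pocket_right (a point): Centre of the mouth of the right pocket, the same as the left one, at board x +50 mm, y -50 mm.
- cutter_a: Toothed grey steel cutter wheel, 64 mm in diameter, 7 mm thick at the hub and 5 mm at the rim, about 90 g, lying flat on the deck on the side of the left pocket; origin at the centre of its underside, z up. The two cutters are alike, and either may go in either pocket. A cutter in a pocket ends 1.5 mm below the deck.
- cutter_b: The other, identical cutter wheel, lying flat on the deck on the side of the right pocket; origin at the centre of its underside.
- bar_mid (a point): Red retaining bar, 76 x 14 x 5 mm with round ends, turning level on an upright pin midway between the pockets (board x +50 mm, y 0), its underside 2 mm above the deck. This point is on the pin's axis, on the bar's top (29 mm above the bench); its x axis runs along the bar, away from the end with the black peg.
- bar_peg (a point): Top of the black upright peg on one end of the red bar, 31 mm from the pin; the peg is 10 mm in diameter, stands 22 mm above the bar, and its top is 51 mm above the bench. Push it sideways to turn the bar.
- turnbar (a joint): Angle of the red bar, rad: about 0 at the start, where it lies along the board's x axis between the pockets with its peg end toward the plain deck; +1.571 (stop) when the peg has been swung to the left, over the left pocket, -1.571 (stop) when swung to the right. Either way the bar then lies over both pockets. Stiff with friction (about 1.3 N at the peg), it stays where it is left.
- grease_pot: Small round pot with a brown lid, 62 mm in diameter, 35 mm high, standing left of the board; origin at the centre of its underside. Beyond it stands a fixed box of tools, 100 mm high with taller tools sticking out, world x 0.57 to 0.84, its right side at y -0.035; farther left (y above +0.15) are fixed machines and an upright plate, to be crossed well above. On the right a wall begins at about y -0.43.
- eye_loupe: Black eye loupe, 38 mm in diameter, 32 mm high, standing behind the board, beyond the pockets; origin at the centre of its underside.
- fob: Black car key fob, 35 x 63 x 15 mm, lying behind the board, beyond the left pocket; origin at the centre of its underside.
Mind the look-alikes: they are no part of the job. What is shaped like the cutter_b but yellow is not meant.

How it is judged (in metres and radians):
On the way, in this order (a step that is already met when the one before it is completed fails the run):
1. one cutter has dropped into a pocket ((((horizontal distance between cutter_a and pocket_left below 0.008 m and z of cutter_a in the frame of pocket_left below -0.006 m and angle between cutter_a's own z axis and vertical below 0.06 rad) or (horizontal distance between cutter_a and pocket_right below 0.008 m and z of cutter_a in the frame of pocket_right below -0.006 m and angle between cutter_a's own z axis and vertical below 0.06 rad)) or ((horizontal distance between cutter_b and pocket_left below 0.008 m and z of cutter_b in the frame of pocket_left below -0.006 m and angle between cutter_b's own z axis and vertical below 0.06 rad) or (horizontal distance between cutter_b and pocket_right below 0.008 m and z of cutter_b in the frame of pocket_right below -0.006 m and angle between cutter_b's own z axis and vertical below 0.06 rad)))), for 0.2 s.
2. both cutters lie in pockets, one in each ((((horizontal distance between cutter_a and pocket_left below 0.008 m and z of cutter_a in the frame of pocket_left below -0.006 m and angle between cutter_a's own z axis and vertical below 0.06 rad) and (horizontal distance between cutter_b and pocket_right below 0.008 m and z of cutter_b in the frame of pocket_right below -0.006 m and angle between cutter_b's own z axis and vertical below 0.06 rad)) or ((horizontal distance between cutter_b and pocket_left below 0.008 m and z of cutter_b in the frame of pocket_left below -0.006 m and angle between cutter_b's own z axis and vertical below 0.06 rad) and (horizontal distance between cutter_a and pocket_right below 0.008 m and z of cutter_a in the frame of pocket_right below -0.006 m and angle between cutter_a's own z axis and vertical below 0.06 rad)))), for 0.2 s.
3. the red bar lies across both cutters ((((horizontal distance between cutter_a and pocket_left below 0.008 m and z of cutter_a in the frame of pocket_left below -0.006 m and angle between cutter_a's own z axis and vertical below 0.06 rad) and (horizontal distance between cutter_b and pocket_right below 0.008 m and z of cutter_b in the frame of pocket_right below -0.006 m and angle between cutter_b's own z axis and vertical below 0.06 rad)) or ((horizontal distance between cutter_b and pocket_left below 0.008 m and z of cutter_b in the frame of pocket_left below -0.006 m and angle between cutter_b's own z axis and vertical below 0.06 rad) and (horizontal distance between cutter_a and pocket_right below 0.008 m and z of cutter_a in the frame of pocket_right below -0.006 m and angle between cutter_a's own z axis and vertical below 0.06 rad))) and angle between the x axis of bar_mid and the y axis of board, either way round below 0.2 rad), for 0.2 s.
At the end, for the whole second after the job is handed in: Each pocket holds one cutter, lying flat (within 0.06 rad), centred within 8 mm and sunk at least 6 mm below the deck, at rest; the red bar lies across both of them, within 0.2 rad of the line through the pockets (all of step 3 and linear speed of each of cutter_a, cutter_b below 0.02 m/s); the robot touches nothing.
It fails at once if a cutter is lifted more than 20 mm off the deck (height (world z) of any of cutter_a, cutter_b above 0.042 m).
It fails at once if the grease pot is moved by more than 20 mm (distance of grease_pot from where it was at the start of the episode above 0.02 m).
It fails at once if the loupe is moved by more than 20 mm (distance of eye_loupe from where it was at the start of the episode above 0.02 m).
It fails at once if the car fob is moved by more than 20 mm (distance of fob from where it was at the start of the episode above 0.02 m).
It also fails if it takes over 61 s, if anything falls off the work surface, if the arm or the gripper's body presses on something with over 40 N, if the wrist force passes 120 N, or if a joint passes its speed limit or range.

ROBOT

A 6-joint arm with a two-finger parallel gripper is mounted at the origin on a cart in front of the work surface, level with it; the furniture and walls round the work are solid. World frame = base frame: x ahead of the robot, y to its left, z up, the work surface at z = 0. Lengths are in mm, angles in rad, forces in N, time in s.
With the tool pointing down it reaches from about 300 to 750 mm from the base axis. Payload 8.5 kg.
Tool frame: the origin (TCP) lies at the very end of the fingers, on their centre line; the grasp point (between the pads) lies 19 mm behind it (manip.grip_depth is the distance from the TCP to the grasp point, in mm); z points along the fingers, y is the line along which they close (so a half turn about z gives the same grasp; the last joint's range is limited). The gripper opens to 85 mm and grips with 20 to 120 N. Pads are 22 mm wide; open, the fingers measure 114 mm over their backs; the gripper's body (76 mm by 85 mm) begins 54 mm behind the grasp point. The pads swing forward as they close: fully open they stand 13 mm farther back than shut.
Start: joints at [1.002, 0.381, 1.297, -0, 1.464, -0.215], TCP at [190.546, 515.919, 193.522] pointing down, gripper open.
Joint ranges: [-3.11, 3.11], [-0.89, 2.33], [0.22, 2.48], [-1.42, 4.56], [0.17, 2.85], [-2.88, 2.88]. Speed limits (rad/s): [2.39, 2.39, 3.14, 3.14, 3.14, 3.14].

INTERFACE

Orientations are given as [roll, pitch, yaw] about the fixed x, y, z axes, in that order (R = Rz(yaw) Ry(pitch) Rx(roll)).
In Python, from station import manip gives the robot as it stands.
- The arm moves only by the tool send_rows, never from a script. Its argument "steps" is text: rows parted by semicolons, each of 4 numbers parted by spaces: the shift along the tool's x, y, z in mm, then the turn about the tool's z in rad. In form: x y z twist; .... A call has 1 to 10 rows; each row is the pose to reach, as a shift and turn from the pose commanded when the call began, along the tool's axes at that moment; what a row does not reach only later rows make up. A row lasts 1/12 s, in which the tool goes at most 41.7 mm and 7.16 degrees, less where a joint would pass 70% of its speed; a pose out of reach is approached as far as the arm can. A call with a gripper value outside its range is refused whole. "fingers" is the finger opening in mm, from 0 to 85.4, set as the call begins (left out, the last holds). The fingers move at their own pace and stop on an object; "squeeze" is the grip in N (left out, the last holds). Time passes only in rows, so rows that repeat a pose let the fingers close. It gives the time, the measured TCP pose, the force, the opening and the grip force at its end, in the units of the state.
- manip.state(): the state, without advancing time (a new reading comes with each control period).
- manip.get_image(name): name is "scene" or "top"; returns a dict with "img" (400x640x3 uint8, red, green, blue), "mtx" (3x3 intrinsics, pixels), "camera_from_world" (4x4, takes a point from world to camera coordinates). Camera axes: x right, y down, z forward; pixel columns grow to the right and rows downward; lengths in mm; the calibration is good to about 2 mm. A picture is of the moment at which its call begins. There is no depth.
- manip.sign_off(): hands the job in; it is judged then, once.
The state is a dict: "clock": time; "qpos": joint angles; "joint_vel": joint speeds; "joint_efforts": joint torques, N m; "tcp_pos": TCP position; "eef_rot": TCP orientation; "force": force on the tool from outside, world axes, zero at the start; "ft_torque": the same for the moment, N m; "width": opening from 0.0 (shut) to 1.0 (fully open); "gripper_force": force on a finger pad.
Only numpy, scipy, OpenCV 4.12 (cv2) and the standard library are available. Lean on these libraries where they do the work, as an engineer would, in place of code of your own. Each camera call takes 0.05 s, during which the arm holds its last target. There are 200 camera calls.

## Working session

There is one attempt and no reset: what is moved stays moved. The work goes in short steps, Python scripts to look and compute and a tool call to move; the robot and the scene stay as the last step left them, time stands still between calls to the robot, and variables do not carry over. Pictures are saved under pics/ and viewed, at most 10 in all, crops included, and the job is handed in when it is done.

Besides the shell and the picture viewer there is one more tool, called after "Request:" as name(argument=value, ...) on one line, values as JSON. send_rows: Moves the arm, as the interface text tells. Its arguments: {"type":"object","properties":{"steps":{"type":"string"},"fingers":{"type":"number"},"squeeze":{"type":"number"}},"required":["steps"]}

```bash
mkdir -p pics; python3 - <<'E'
from station import manip
import cv2
s=manip.state();print({k:s[k] for k in('clock','tcp_pos','eef_rot','width')})
for n in('scene','top'):
    d=manip.get_image(n);cv2.imwrite(f'pics/{n}0.png',d['img'][:,:,::-1]);print(n,d['mtx'].tolist(),d['camera_from_world'].round(4).tolist())
E
```

```text
{'clock': 0.0, 'tcp_pos': array([190.35496961, 515.61617811, 192.90046119]), 'eef_rot': array([-3.14011477e+00, -3.57547841e-04,  2.78776986e+00]), 'width': 1.001914420367342}
scene [[421.59211829209164, 0.0, 325.9580357113655], [0.0, 421.59211829209164, 203.5696759634944], [0.0, 0.0, 1.0]] [[-0.7284, -0.685, -0.0123, 313.941], [-0.4039, 0.4439, -0.7999, 368.5215], [0.5534, -0.5777, -0.6, 452.3895], [0.0, 0.0, 0.0, 1.0]]
top [[455.41098844481286, 0.0, 322.60320189585633], [0.0, 455.41098844481286, 209.6162882237474], [0.0, 0.0, 1.0]] [[0.0152, -0.9992, 0.038, -218.0986], [-0.9986, -0.0172, -0.0505, 599.7162], [0.0511, -0.0372, -0.998, 865.9291], [0.0, 0.0, 0.0, 1.0]]
```

View pics/scene0.png

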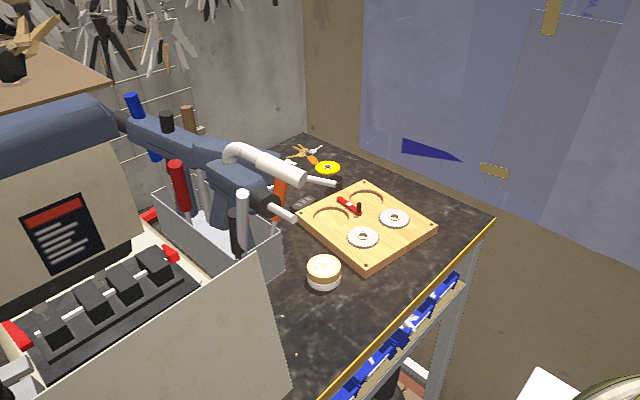

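View pics/top0.png

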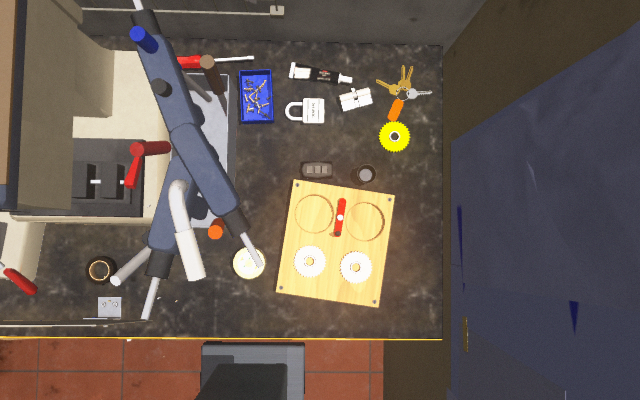

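The top view shows the board at cols 277–394 and rows 180–307. The two grey cutters are at about (310,261) and (356,267), the bar at (340,217), and the pockets at (314,214) and (366,222). Cutter candidates are those two, the yellow look-alike at (394,136), which I exclude, and the pot at (249,263), which is not a cutter. I'll check this in a close crop.

```bash
cat > h.py <<'E'
import numpy as np,cv2
from station import manip
def ray(d,uv):
    T=d['camera_from_world'];R=T[:3,:3];c=-R.T@T[:3,3]
    return c,R.T@np.linalg.solve(d['mtx'],[uv[0],uv[1],1.])
def atz(d,uv,z):
    c,r=ray(d,uv);return (c+r*(z-c[2])/r[2]).round(1)
def proj(d,p):
    q=d['mtx']@(d['camera_from_world']@[*p,1.])[:3];return (q[:2]/q[2]).round(1)
def tri(d1,u1,d2,u2):
    P=lambda d:d['mtx']@d['camera_from_world'][:3]
    X=cv2.triangulatePoints(P(d1),P(d2),np.float64(u1).reshape(2,1),np.float64(u2).reshape(2,1))[:,0]
    return (X[:3]/X[3]).round(1)
def crop(d,x0,y0,w,h,k,fn):
    cv2.imwrite(fn,cv2.resize(d['img'][y0:y0+h,x0:x0+w,::-1],None,fx=k,fy=k,interpolation=cv2.INTER_CUBIC))
E
python3 - <<'E'
from h import *
t=manip.get_image('top');s=manip.get_image('scene')
for p in([0,0,0],[190,515,193],[190,515,400]):print(proj(t,p),proj(s,p))
a=cv2.resize(t['img'][170:315,265:405,::-1],None,fx=4,fy=4,interpolation=cv2.INTER_CUBIC)
cv2.imwrite('pics/t1.png',a)
crop(s,285,170,160,110,5,'pics/s1.png')
E
```

```text
[207.9 525. ] [618.5 547. ]
[-173.   478.1] [-199.1 1273.5]
[-389.  589.] [-3511.4  4425.8]
```

View pics/t1.png

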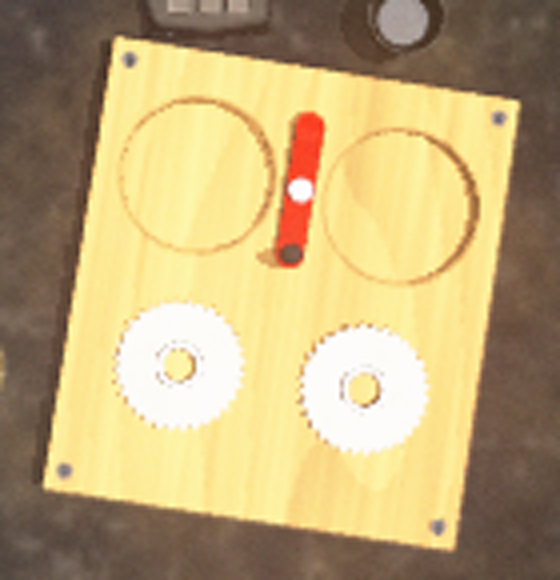

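View pics/s1.png

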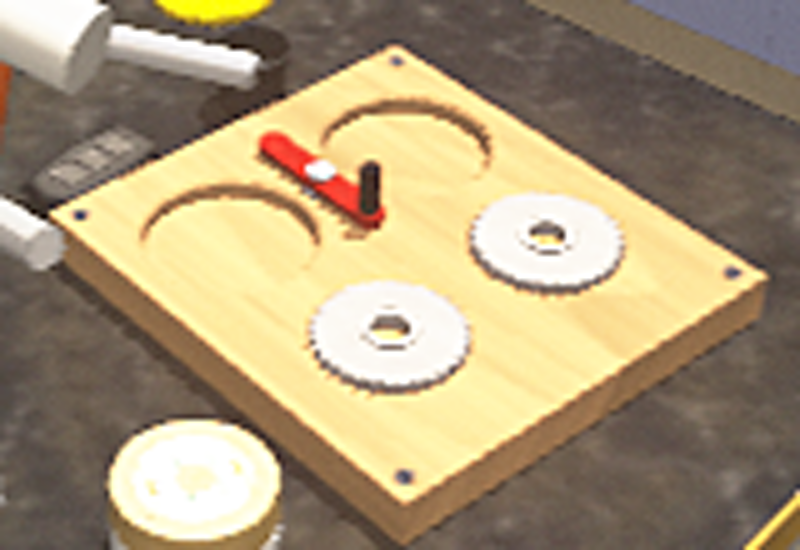

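```bash
python3 - <<'E'
from h import *
from scipy.optimize import least_squares
t=manip.get_image('top');s=manip.get_image('scene')
T=lambda p:(265+(p[0]+.5)/4-.5,170+(p[1]+.5)/4-.5)
S=lambda p:(285+(p[0]+.5)/5-.5,170+(p[1]+.5)/5-.5)
P=dict(FL=((45,488),(405,502)),FR=((455,549),(768,276)),BR=((519,100),(398,45)),BL=((116,38),(52,212)),
 cA=((179,366),(391,328)),cB=((364,390),(548,238)),pin=((300,190),(321,170)),peg=((290,254),(370,165)))
tri_={}
for k,(a,b) in P.items():
    tri_[k]=tri(t,T(a),s,S(b));print(k,tri_[k],'top@22',atz(t,T(a),22),'top@29',atz(t,T(a),29),'scene@29',atz(s,S(b),29))
loc=np.array([[-110,100],[-110,-100],[110,-100],[110,100.]])
w=np.array([np.mean([atz(t,T(P[k][0]),22)[:2],atz(s,S(P[k][1]),22)[:2]],0) for k in('FL','FR','BR','BL')])
f=lambda p:(loc@np.array([[np.cos(p[2]),np.sin(p[2])],[-np.sin(p[2]),np.cos(p[2])]])+p[:2]-w).ravel()
r=least_squares(f,[500,-200,0]);print(r.x,r.fun.round(1))
p=r.x;R=np.array([[np.cos(p[2]),-np.sin(p[2])],[np.sin(p[2]),np.cos(p[2])]])
for k in('cA','cB','pin','peg'):
  z={'cA':28.5,'cB':28.5,'pin':30,'peg':51}[k]
  q=np.mean([atz(t,T(P[k][0]),z)[:2],atz(s,S(P[k][1]),z)[:2]],0);print(k,q,'board',R.T@(q-p[:2]))
for l in((50,50),(50,-50),(50,0)):print(l,R@l+p[:2])
print([ (c,atz(t,u,z)) for c,u,z in(('pot',(249,263),35),('loupe',(366,174),32),('fob',(317,170),15))])
E
```

```text
FL [ 444.9 -120.5   20.3] top@22 [ 444.4 -121.2   22. ] top@29 [ 445.3 -121.6   29. ] scene@29 [ 440.6 -112.9   29. ]
FR [ 417.2 -318.8   19.3] top@22 [ 417.3 -318.6   22. ] top@29 [ 418.5 -317.5   29. ] scene@29 [ 412.3 -307.4   29. ]
BR [ 634.8 -348.4   20.3] top@22 [ 634.8 -348.    22. ] top@29 [ 634.1 -346.7   29. ] scene@29 [ 626.7 -338.1   29. ]
BL [ 661.8 -150.8   20.5] top@22 [ 661.3 -151.1   22. ] top@29 [ 660.5 -151.3   29. ] scene@29 [ 653.9 -143.3   29. ]
cA [ 504.1 -183.9   27.1] top@22 [ 503.3 -184.3   22. ] top@29 [ 503.8 -184.2   29. ] scene@29 [ 503.2 -181.7   29. ]
cB [ 493.6 -273.1   24.9] top@22 [ 493.  -273.7   22. ] top@29 [ 493.5 -273.    29. ] scene@29 [ 491.2 -268.2   29. ]
pin [ 589.1 -240.6   29.6] top@22 [ 589.  -241.5   22. ] top@29 [ 588.8 -241.    29. ] scene@29 [ 590.  -240.9   29. ]
peg [ 558.2 -234.8   51. ] top@22 [ 558.  -237.1   22. ] top@29 [ 558.  -236.6   29. ] scene@29 [ 576.9 -257.7   29. ]
[ 5.39050000e+02 -2.33550000e+02 -1.38592597e-01] [-0.6  0.5 -0.4 -0.4  0.2 -0.5  0.8  0.4]
cA [ 503.65 -183.2 ] board [-42.01638336  44.97672764]
cB [ 492.5 -270.9] board [-40.94377307 -43.4227181 ]
pin [ 588.95 -240.4 ] board [50.36785231  0.10933413]
peg [ 558.3  -234.75] board [19.23119883  1.47088119]
(50, 50) [ 595.47803766 -190.93689678]
(50, -50) [ 581.66310322 -289.97803766]
(50, 0) [ 588.57057044 -240.45746722]
[('pot', array([499.2, -70.4,  35. ])), ('loupe', array([ 672.8, -290.6,   32. ])), ('fob', array([ 681. , -196.3,   15. ]))]
```

```bash
python3 - <<'E'
from h import *
t=manip.get_image('top');s=manip.get_image('scene')
for n,a,b in(('rod',(257,265),(293,218)),('rod/alt',(257,265),(340,183)),('cyl',(195,278),(305,178)),('cyl2',(195,278),(340,183)),('elbow',(178,184),(232,147)),('blueend',(236,222),(265,205)),('plate top right',(145,320),(218,247)),('bluebase',(135,15),(120,110))):
    X=tri(t,a,s,b);print(n,X,proj(t,X),proj(s,X))
print(manip.state()['qpos'])
E
```

```text
rod [525.3 -72.7 128.6] [243.9 251.1] [313.8 216.2]
rod/alt [ 503.1 -104.7  190.1] [259.  267.4] [336.4 182.9]
cyl [490.  -21.5 246.1] [195.9 278.9] [303.5 177.9]
cyl2 [473.1 -35.  243.8] [205.5 290.8] [319.  179.8]
elbow [622.4   3.5 256.3] [179.  184.9] [230.6 146.8]
blueend [586.9 -45.9 135.3] [228.2 214.2] [277.1 205.2]
plate top right [456.5  93.3 221.4] [119.9 299.4] [256.6 243. ]
bluebase [857.9  66.1 267.8] [137.   16.4] [117.8 109.3]
[ 1.00171903e+00  3.80707978e-01  1.29754126e+00  1.84866953e-05
  1.46360201e+00 -2.15299936e-01]
```

```bash
ls -la; python3 -c "
from station import manip
print([x for x in dir(manip) if x[0]!='_'])"
```

```text
total 16
drwxr-xr-x  3 agent agent 4096 Dec  1 08:28 .
drwxr-xr-x 23 root  root  4096 Dec  1 08:27 ..
-rw-r--r--  1 agent agent  690 Dec  1 08:28 h.py
drwxr-xr-x  2 agent agent 4096 Dec  1 08:28 pics
['Unreachable', 'get_image', 'grip_depth', 'sign_off', 'state']
```

Request:
send_rows(steps="0 0 -40 .12; 0 0 -80 .24; 0 0 -120 .36; 0 0 -160 .48; 0 0 -200 .6; -27 -29 -200 .72; -54 -58 -200 .84; -82 -87 -200 .96; -110 -116 -200 1.08; -137 -145 -200 1.2", fingers=78, squeeze=20)

```text
clock: 1.23
tcp_pos: [268.9, 330.7, 393.5]
eef_rot: [3.141, -0.0, 1.582]
force: [1.5, 0.3, 1.0]
width: 0.913
gripper_force: 0.0
```

```bash
cat >> h.py <<'E'
from scipy.spatial.transform import Rotation as Ro
def rel(x,y,z,yaw=1.432):
    s=manip.state();R=Ro.from_euler('xyz',s['eef_rot'])
    tw=(Ro.inv(R)*Ro.from_euler('xyz',[np.pi,0,yaw])).as_rotvec()[2]
    print('t',round(s['clock'],2),'at',s['tcp_pos'].round(1),s['eef_rot'].round(3),'F',s['force'].round(1),'w',round(s['width']*85.4,1),'| go',R.inv().apply(np.array([x,y,z])-s['tcp_pos']).round(1),round(tw,3))
E
python3 -c "
from h import *
rel(495,-190,340)"
```

```text
t 1.23 at [268.9 330.7 393.5] [ 3.141 -0.     1.582] F [1.5 0.3 1. ] w 77.9 | go [-523.3  219.9   53.5] 0.15
```

Request:
send_rows(steps="-37 15 0 .1; -74 31 0 .15; -110 46 0 .15; -147 62 0 .15; -184 77 0 .15; -221 93 0 .15; -258 108 0 .15; -294 124 0 .15; -331 139 0 .15; -368 155 0 .15")

```text
clock: 2.07
tcp_pos: [430.2, -34.9, 393.7]
eef_rot: [3.141, 0.0, 1.437]
force: [-0.0, 0.5, -0.4]
width: 0.913
gripper_force: 0.0
```

Request:
send_rows(steps="-37 9 0 0; -74 18 0 0; -111 27 10 0; -148 35 20 0; -148 35 20 0; -148 35 20 0")

```text
clock: 2.57
tcp_pos: [444.9, -185.6, 372.4]
eef_rot: [-3.139, -0.001, 1.435]
force: [0.0, 0.7, 0.7]
width: 0.913
gripper_force: 0.0
```

```bash
python3 -c "
from h import *
rel(503.6,-183.5,60)"
```

```text
t 2.57 at [ 444.9 -185.6  372.4] [-3.139e+00 -1.000e-03  1.435e+00] F [0.  0.7 0.7] w 78.0 | go [  9.7  58.5 312.3] 0.003
```

Request:
send_rows(steps="4 30 20 0; 10 58 50 0; 10 58 90 0; 10 58 130 0; 10 58 170 0; 10 58 210 0; 10 58 250 0; 10 58 290 0; 10 58 312 0; 10 58 312 0")

```text
clock: 3.4
tcp_pos: [502.1, -179.5, 58.1]
eef_rot: [-3.135, -0.003, 1.439]
force: [-0.2, 0.7, -0.5]
width: 0.913
gripper_force: 0.0
```

```bash
python3 - <<'E'
from h import *
rel(503.6,-183.5,24)
crop(manip.get_image('scene'),285,150,160,120,5,'pics/s2.png')
E
```

```text
t 3.4 at [ 502.1 -179.5   58.1] [-3.135e+00 -3.000e-03  1.439e+00] F [-0.2  0.7 -0.5] w 78.0 | go [-3.8  2.2 34.1] 0.007
```

View pics/s2.png

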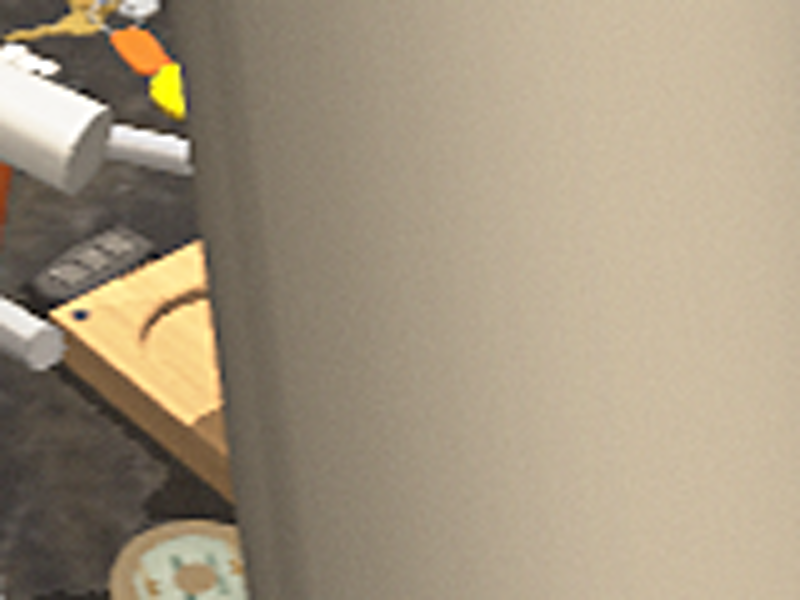

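Request:
send_rows(steps="-4 2 10 .007; -4 2 20 .007; -4 2 29 .007; -4 2 32 .007; -4 2 34 .007; -4 2 34 .007", fingers=76)

```text
clock: 3.95
tcp_pos: [505.4, -186.2, 27.4]
eef_rot: [-3.141, -0.0, 1.431]
force: [1.1, 0.3, -0.6]
width: 0.892
gripper_force: 0.0
```

Request:
send_rows(steps="0 0 1 0; 0 0 2 0; 0 0 3 0; 0 0 3 0")

```text
clock: 4.28
tcp_pos: [505.4, -186.2, 24.5]
eef_rot: [3.142, 0.0, 1.431]
force: [0.3, 0.0, 1.1]
width: 0.89
gripper_force: 0.0
```

Request:
send_rows(steps="2.4 -2.2 1 0; 2.4 -2.2 2 0; 2.4 -2.2 2 0; 2.4 -2.2 2 0")

```text
clock: 4.62
tcp_pos: [503.5, -183.5, 22.5]
eef_rot: [-3.141, -0.0, 1.431]
force: [0.3, -0.7, -0.3]
width: 0.892
gripper_force: 0.0
```

Request:
send_rows(steps="0 0 1 0; 0 0 2 0; 0 0 3 0; 0 0 3 0; 0 0 3 0")

```text
clock: 5.03
tcp_pos: [503.5, -183.5, 19.4]
eef_rot: [-3.141, -0.0, 1.431]
force: [0.2, -0.7, -0.6]
width: 0.887
gripper_force: 0.0
```

Request:
send_rows(steps="0 0 1 0; 0 0 2 0; 0 0 3 0; 0 0 3 0; 0 0 3 0")

```text
clock: 5.45
tcp_pos: [503.5, -183.5, 16.4]
eef_rot: [-3.141, -0.0, 1.431]
force: [0.4, 0.4, -0.2]
width: 0.883
gripper_force: 0.0
```

Request:
send_rows(steps="0 0 1 0; 0 0 2 0; 0 0 2 0; 0 0 2 0")

```text
clock: 5.78
tcp_pos: [503.5, -183.5, 14.5]
eef_rot: [-3.141, -0.0, 1.431]
force: [-0.2, 0.6, -0.0]
width: 0.89
gripper_force: 0.0
```

Request:
send_rows(steps="0 0 1 0; 0 0 2 0; 0 0 2 0; 0 0 2 0")

```text
clock: 6.12
tcp_pos: [503.5, -183.5, 12.5]
eef_rot: [-3.142, -0.0, 1.431]
force: [-0.4, -0.7, -0.3]
width: 0.889
gripper_force: 0.0
```

Request:
send_rows(steps="0 0 1 0; 0 0 1.5 0; 0 0 1.5 0; 0 0 1.5 0")

```text
clock: 6.45
tcp_pos: [503.5, -183.5, 11.0]
eef_rot: [-3.142, -0.0, 1.431]
force: [-0.1, 0.1, 1.1]
width: 0.888
gripper_force: 0.0
```

Request:
send_rows(steps="0 0 -3 0; 0 0 -5.5 0; 0 0 -5.5 0")

```text
clock: 6.7
tcp_pos: [503.9, -183.8, 17.2]
eef_rot: [3.14, 0.001, 1.431]
force: [0.4, -0.3, 0.8]
width: 0.89
gripper_force: 0.0
```

Request:
send_rows(steps="0 0 0 0; 0 0 0 0; 0 0 0 0; 0 0 0 0; 0 0 0 0; 0 0 0 0", fingers=60)

```text
clock: 7.2
tcp_pos: [503.5, -183.5, 16.5]
eef_rot: [-3.142, -0.0, 1.431]
force: [0.0, 1.0, -0.1]
width: 0.704
gripper_force: 0.0
```

Request:
send_rows(steps="0 0 0 0; 0 0 0 0; 0 0 0 0; 0 0 2 0; 0 0 4 0; 0 0 6 0; 0 0 6 0; 0 0 6 0", fingers=74)

```text
clock: 7.87
tcp_pos: [503.4, -183.5, 10.3]
eef_rot: [-3.141, -0.0, 1.431]
force: [-0.1, -0.2, 0.9]
width: 0.863
gripper_force: 0.0
```

Request:
send_rows(steps="0 0 1 0; 0 0 1.5 0; 0 0 1.5 0; 0 0 1.5 0")

```text
clock: 8.2
tcp_pos: [503.5, -183.5, 9.0]
eef_rot: [-3.142, 0.0, 1.431]
force: [-0.2, 0.4, -0.2]
width: 0.867
gripper_force: 0.0
```

Request:
send_rows(steps="0 0 1 0; 0 0 1.5 0; 0 0 1.5 0; 0 0 1.5 0")

```text
clock: 8.53
tcp_pos: [503.5, -183.5, 7.5]
eef_rot: [-3.142, -0.0, 1.431]
force: [0.3, -0.0, -0.3]
width: 0.867
gripper_force: 0.0
```

```bash
python3 - <<'E'
from h import *
rel(503.6,-183.5,24)
t=manip.get_image('top');print(proj(t,manip.state()['tcp_pos']))
a=cv2.resize(t['img'][190:330,265:405,::-1],None,fx=4,fy=4,interpolation=cv2.INTER_CUBIC)
s=manip.get_image('scene');b=cv2.resize(s['img'][:,300:560,::-1],None,fx=.9,fy=.9)
a=cv2.copyMakeBorder(a,0,0,0,b.shape[1],0);a[:b.shape[0],560:]=b
cv2.imwrite('pics/t3.png',a);print(a.shape)
E
```

```text
t 8.53 at [ 503.5 -183.5    7.5] [-3.142 -0.     1.431] F [ 0.3 -0.  -0.3] w 74.1 | go [  0.    0.1 -16.5] -0.001
[308.9 260.6]
(560, 794, 3)
```

View pics/t3.png

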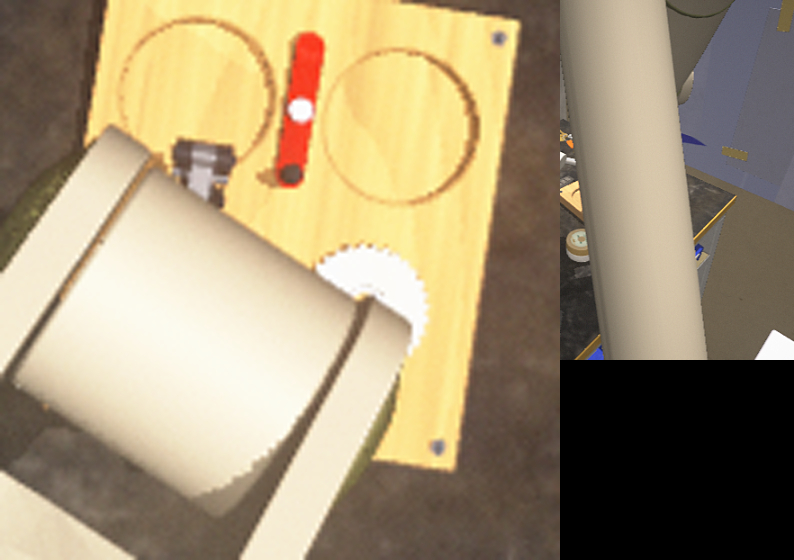

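```bash
python3 - <<'E'
from h import *
t=manip.get_image('top')
for uv in((175,141),(236,145),(205,160),(205,195)):
  u=(265+uv[0]/4,190+uv[1]/4)
  for z in(25,60,100):
    p=atz(t,u,z)-manip.state()['tcp_pos'];c,s=np.cos(-.1386),np.sin(-.1386)
    print(uv,z,'board-dir x %.0f y %.0f'%(c*p[0]+s*p[1],-s*p[0]+c*p[1]))
E
```

```text
(175, 141) 25 board-dir x 68 y 11
(175, 141) 60 board-dir x 67 y 11
(175, 141) 100 board-dir x 67 y 12
(236, 145) 25 board-dir x 70 y -18
(236, 145) 60 board-dir x 70 y -17
(236, 145) 100 board-dir x 69 y -15
(205, 160) 25 board-dir x 61 y -5
(205, 160) 60 board-dir x 61 y -4
(205, 160) 100 board-dir x 60 y -3
(205, 195) 25 board-dir x 44 y -7
(205, 195) 60 board-dir x 45 y -6
(205, 195) 100 board-dir x 45 y -5
```

Request:
send_rows(steps="0 0 1 0; 0 0 1.5 0; 0 0 1.5 0; 0 0 1.5 0")

```text
clock: 9.02
tcp_pos: [503.5, -183.5, 6.0]
eef_rot: [-3.142, -0.0, 1.431]
force: [-0.2, -0.0, 0.4]
width: 0.868
gripper_force: 0.0
```

Request:
send_rows(steps="0 0 1 0; 0 0 1.5 0; 0 0 1.5 0; 0 0 1.5 0")

```text
clock: 9.35
tcp_pos: [503.5, -183.5, 4.5]
eef_rot: [-3.142, -0.0, 1.431]
force: [-0.8, 0.3, -0.3]
width: 0.867
gripper_force: 0.0
```

Request:
send_rows(steps="0 0 0 0; 0 0 0 0; 0 0 0 0; 0 0 0 0; 0 0 0 0", fingers=60)

```text
clock: 9.77
tcp_pos: [503.6, -183.6, 4.5]
eef_rot: [3.142, 0.0, 1.431]
force: [-0.3, -0.4, -0.0]
width: 0.711
gripper_force: 0.0
```

```bash
python3 - <<'E'
from h import *
print(manip.grip_depth,manip.state())
E
```

```text
18.700000000000003 {'clock': 9.7667, 'qpos': array([-5.70569377e-01,  5.71133711e-01,  1.59544047e+00, -2.36396414e-05,
        9.74942578e-01, -4.30564174e-01]), 'joint_vel': array([-0.00024056, -0.00024387, -0.00016575, -0.00034994, -0.0009173 ,
        0.00093185]), 'joint_efforts': array([-7.67702113e-04, -4.74905312e+01, -1.59358782e+01, -2.55228897e-04,
        4.49175686e-04, -4.57284514e-06]), 'tcp_pos': array([ 503.557836  , -183.56017457,    4.54938264]), 'eef_rot': array([3.14153185e+00, 4.94599403e-05, 1.43080439e+00]), 'force': array([-0.31121226, -0.42519524, -0.03400401]), 'ft_torque': array([ 0.01955224,  0.00204035, -0.00979577]), 'gripper_force': 0.0, 'width': 0.7106331238895847}
```

Request:
send_rows(steps="0 0 0 0; 0 0 0 0; 0 0 0 0; 0 0 1 0; 0 0 2 0; 0 0 3 0; 0 0 3 0; 0 0 3 0", fingers=76)

```text
clock: 10.43
tcp_pos: [503.5, -183.5, 1.4]
eef_rot: [-3.141, -0.0, 1.431]
force: [-0.2, -0.5, -0.3]
width: 0.889
gripper_force: 0.0
```

Request:
send_rows(steps="0 0 1 0; 0 0 2 0; 0 0 2 0; 0 0 2 0")

```text
clock: 10.77
tcp_pos: [503.5, -183.5, -0.5]
eef_rot: [-3.141, -0.0, 1.431]
force: [-0.4, 0.1, 0.2]
width: 0.889
gripper_force: 0.0
```

Request:
send_rows(steps="0 0 -40 0; 0 0 -80 0; 0 -10 -120 0; 0 -45 -150 0; 25 -75 -170 0; 52 -100 -190 0; 85 -120 -200 0; 122 -135 -210 0; 164 -147 -220 0; 164 -147 -220 0")

```text
clock: 11.6
tcp_pos: [379.5, 3.5, 221.3]
eef_rot: [3.139, -0.001, 1.435]
force: [0.6, -1.5, -0.5]
width: 0.894
gripper_force: 0.0
```

```bash
python3 - <<'E'
from h import *
rel(503.6,-183.5,60)
t=manip.get_image('top');s=manip.get_image('scene');p=manip.state()['tcp_pos'];a=proj(t,p);b=proj(s,p);print(a,b)
def c(d,u):
  x,y=int(np.clip(u[0]-65,0,510)),int(np.clip(u[1]-100,0,200));print(x,y)
  return cv2.resize(d['img'][y:y+200,x:x+130,::-1],None,fx=3,fy=3,interpolation=cv2.INTER_CUBIC)
cv2.imwrite('pics/g4.png',np.hstack([c(t,a),c(s,b)]))
E
```

```text
t 11.6 at [379.5   3.5 221.3] [ 3.139e+00 -1.000e-03  1.435e+00] F [ 0.6 -1.5 -0.5] w 76.3 | go [-168.6  147.9  161.7] 0.003
[182.7 352.2] [352.6 234.5]
117 200
287 134
```

View pics/g4.png

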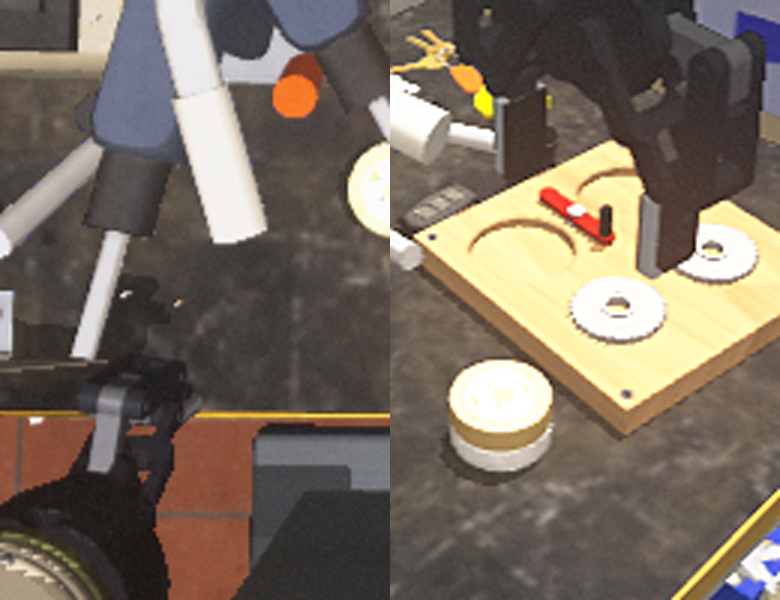

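```bash
python3 - <<'E'
from h import *
s=manip.get_image('scene');st=manip.state();p=st['tcp_pos'];R=Ro.from_euler('xyz',st['eef_rot']);print(p,st['width'])
f=lambda u:((u[0]-287)*3+390,(u[1]-134)*3)
for dz in(0,10,25,30,35,40):
  print(dz,[tuple(np.round(f(proj(s,p+R.apply([a,b,-dz])))).astype(int)) for a,b in((11,-38),(-11,-38),(11,38),(-11,38))])
crop(s,300,150,100,90,8,'pics/s5.png')
E
```

```text
[380.96987149  -0.59716318 219.60341686] 0.8914005022048768
0 [(np.int64(631), np.int64(361)), (np.int64(671), np.int64(337)), (np.int64(511), np.int64(267)), (np.int64(549), np.int64(247))]
10 [(np.int64(632), np.int64(343)), (np.int64(672), np.int64(319)), (np.int64(511), np.int64(249)), (np.int64(550), np.int64(229))]
25 [(np.int64(634), np.int64(314)), (np.int64(675), np.int64(290)), (np.int64(510), np.int64(221)), (np.int64(550), np.int64(202))]
30 [(np.int64(635), np.int64(304)), (np.int64(676), np.int64(280)), (np.int64(510), np.int64(212)), (np.int64(550), np.int64(192))]
35 [(np.int64(635), np.int64(294)), (np.int64(676), np.int64(271)), (np.int64(510), np.int64(202)), (np.int64(550), np.int64(183))]
40 [(np.int64(636), np.int64(284)), (np.int64(677), np.int64(261)), (np.int64(510), np.int64(193)), (np.int64(550), np.int64(173))]
```

View pics/s5.png

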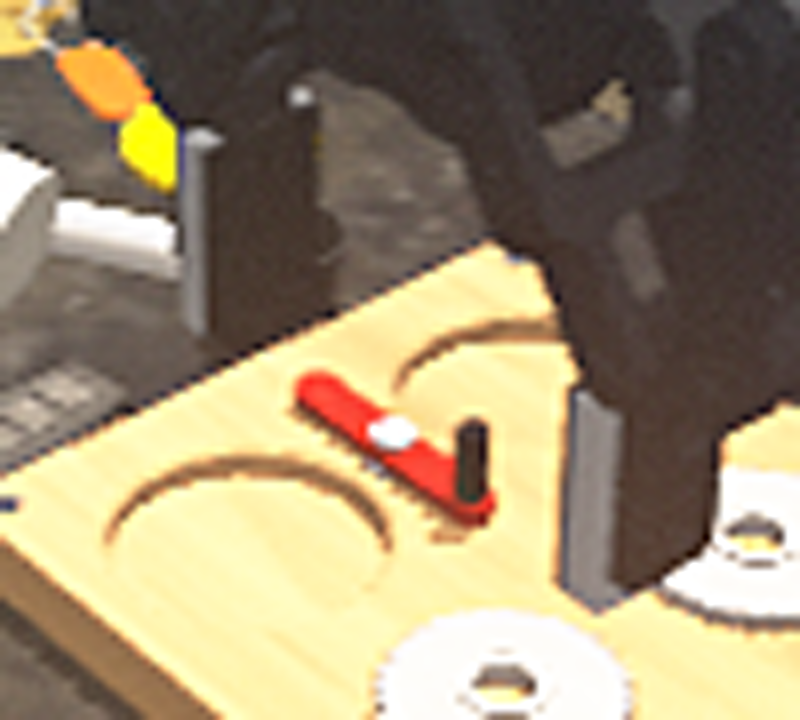

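Request:
send_rows(steps="-39 12 10 0; -76 27 20 0; -110 47 30 0; -137 72 50 0; -162 102 70 0; -166 135 100 0; -166 147 135 0; -166 147 172 0; -166 147 205 0; -166 147 210 0", fingers=78)

```text
clock: 12.58
tcp_pos: [500.0, -185.7, 3.5]
eef_rot: [-3.132, -0.004, 1.429]
force: [-1.1, -0.1, 0.1]
width: 0.912
gripper_force: 0.0
```

```bash
python3 - <<'E'
from h import *
rel(503.6,-183.5,-5)
E
```

```text
t 12.58 at [ 500.  -185.7    3.5] [-3.132 -0.004  1.429] F [-1.1 -0.1  0.1] w 77.9 | go [2.6 3.3 8.5] -0.003
```

Request:
send_rows(steps="0 0 2 0; 0 0 5 0; 0 0 8 0; 0 0 11 0; 0 0 12 0; 0 0 12 0; 0 0 12 0")

```text
clock: 13.17
tcp_pos: [503.5, -185.6, -1.9]
eef_rot: [3.141, 0.0, 1.431]
force: [-0.2, -1.0, 0.5]
width: 0.912
gripper_force: 0.0
```

```bash
python3 - <<'E'
from h import *
rel(503.6,-183.5,-18)
E
```

```text
t 13.17 at [ 503.5 -185.6   -1.9] [3.141 0.    1.431] F [-0.2 -1.   0.5] w 77.9 | go [ 2.1 -0.2 16.1] -0.001
```

Request:
send_rows(steps="2 0 2 0; 2 0 4 0; 2 0 6 0; 2 0 8 0; 2 0 10 0; 2 0 12 0; 2 0 14 0; 2 0 16 0; 2 0 16 0; 2 0 16 0")

```text
clock: 14.0
tcp_pos: [503.5, -183.5, -18.6]
eef_rot: [-3.141, -0.0, 1.431]
force: [-0.8, -0.4, -0.5]
width: 0.911
gripper_force: 0.0
```

Request:
send_rows(steps="0 0 1 0; 0 0 2 0; 0 0 3 0; 0 0 4 0; 0 0 4 0; 0 0 4 0")

```text
clock: 14.5
tcp_pos: [503.5, -183.5, -22.5]
eef_rot: [-3.141, -0.0, 1.431]
force: [-0.4, 0.1, -0.3]
width: 0.911
gripper_force: 0.0
```

Request:
send_rows(steps="0 0 1 0; 0 0 2 0; 0 0 3 0; 0 0 3 0; 0 0 3 0")

```text
clock: 14.92
tcp_pos: [503.5, -183.5, -25.6]
eef_rot: [-3.141, -0.0, 1.431]
force: [-0.2, -0.4, 0.6]
width: 0.915
gripper_force: 0.0
```

Request:
send_rows(steps="0 0 1 0; 0 0 2 0; 0 0 2 0; 0 0 2 0")

```text
clock: 15.25
tcp_pos: [503.7, -183.6, -26.1]
eef_rot: [3.141, 0.001, 1.431]
force: [-3.0, 1.0, 15.8]
width: 0.912
gripper_force: 7.5
```

Request:
send_rows(steps="0 0 -3 0; 0 0 -7 0; 0 0 -7 0; 0 0 -7 0")

```text
clock: 15.58
tcp_pos: [503.7, -183.6, -20.4]
eef_rot: [3.141, 0.0, 1.431]
force: [-0.3, -0.0, -0.0]
width: 0.918
gripper_force: 0.0
```

Request:
send_rows(steps="0 0 0 0; 0 0 0 0; 0 0 0 0; 0 0 0 0; 0 0 0 0; 0 0 0 0", fingers=60)

```text
clock: 16.08
tcp_pos: [503.5, -183.5, -20.3]
eef_rot: [3.142, 0.0, 1.431]
force: [-2.3, 0.6, 4.9]
width: 0.733
gripper_force: 21.0
```

Request:
send_rows(steps=".6 10 -.5 0; 1.2 20 -.5 0; 1.8 30 -.5 0; 2.4 40 -.5 0; 3 50 -.5 0; 3.6 60 -.5 0; 4.2 70 -.5 0; 4.8 80 -.5 0; 5.2 87 -.5 0; 5.5 92 -.5 0")

```text
clock: 16.92
tcp_pos: [595.9, -190.9, -20.4]
eef_rot: [-3.141, -0.0, 1.431]
force: [-0.2, 0.1, -0.8]
width: 0.731
gripper_force: 22.1
```

Request:
send_rows(steps="0 0 0 0; 0 0 0 0; 0 0 0 0")

```text
clock: 17.17
tcp_pos: [594.9, -190.8, -20.2]
eef_rot: [-3.141, -0.0, 1.431]
force: [0.3, -0.3, -1.2]
width: 0.73
gripper_force: 22.1
```

Request:
send_rows(steps="0 0 0 0; 0 0 0 0; 0 0 0 0; 0 0 0 0; 0 0 -15 0; 0 0 -45 0; -24 -22 -55 0; -48 -45 -55 0; -72 -68 -55 0; -94 -90 -55 0", fingers=78)

```text
clock: 18.0
tcp_pos: [492.0, -272.3, 35.4]
eef_rot: [3.141, 0.001, 1.431]
force: [-0.1, -0.4, 0.4]
width: 0.918
gripper_force: 0.0
```

Request:
send_rows(steps="0 0 5 0; 0 0 15 0; 0 0 25 0; 0 0 30 0; 0 0 30 0")

```text
clock: 18.42
tcp_pos: [493.1, -270.2, 3.2]
eef_rot: [-3.139, -0.002, 1.432]
force: [0.0, 0.5, -0.2]
width: 0.916
gripper_force: 0.0
```

```bash
python3 - <<'E'
from h import *
rel(493,-271.5,-18)
t=manip.get_image('top')
crop(t,265,170,140,145,4,'pics/t6.png')
E
```

```text
t 18.42 at [ 493.1 -270.2    3.2] [-3.139e+00 -2.000e-03  1.432e+00] F [ 0.   0.5 -0.2] w 78.2 | go [-1.4  0.1 21.2] 0.0
```

View pics/t6.png

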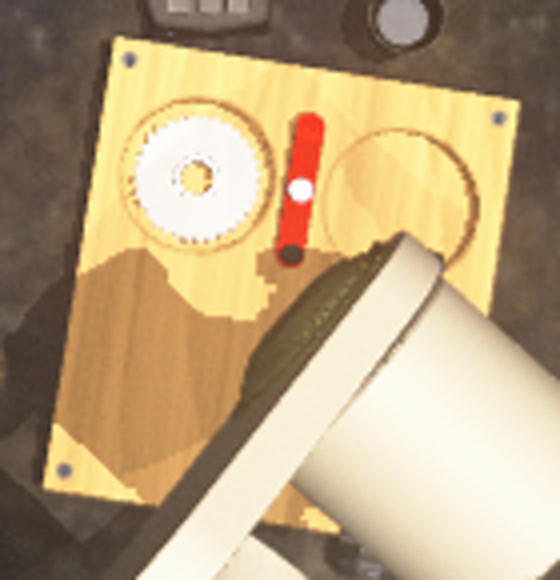

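Request:
send_rows(steps="-1 0 5 0; -1 0 10 0; -1 0 15 0; -1 0 20 0; -1 0 23.5 0; -1 0 23.5 0; -1 0 23.5 0; -1 0 23.5 0")

```text
clock: 19.13
tcp_pos: [493.1, -272.6, -18.3]
eef_rot: [3.141, 0.0, 1.431]
force: [-0.2, 0.2, -0.4]
width: 0.917
gripper_force: 0.0
```

```bash
python3 - <<'E'
from h import *
rel(493,-271.5,-20.5)
E
```

```text
t 19.13 at [ 493.1 -272.6  -18.3] [3.141 0.    1.431] F [-0.2  0.2 -0.4] w 78.3 | go [ 1.1 -0.3  2.2] -0.001
```

Request:
send_rows(steps="1 0 2 0; 1 0 2 0; 1 0 2 0; 1 0 2 0; 1 0 2 0; 1 0 2 0; 1 0 2 0; 1 0 2 0", fingers=60)

```text
clock: 19.8
tcp_pos: [493.3, -271.5, -20.2]
eef_rot: [3.141, 0.0, 1.431]
force: [0.2, 2.2, 4.4]
width: 0.731
gripper_force: 21.8
```

```bash
python3 - <<'E'
from h import *
rel(581.7,-290,-20.5)
E
```

```text
t 19.8 at [ 493.3 -271.5  -20.2] [3.141 0.    1.431] F [0.2 2.2 4.4] w 62.4 | go [-6.  90.1  0.3] -0.001
```

Request:
send_rows(steps="-.7 10 -.5 0; -1.3 20 -.5 0; -2 30 -.5 0; -2.6 40 -.5 0; -3.3 50 -.5 0; -4 60 -.5 0; -4.6 70 -.5 0; -5.3 80 -.5 0; -5.8 86 -.5 0; -6 90 -.5 0")

```text
clock: 20.63
tcp_pos: [581.8, -290.0, -20.5]
eef_rot: [-3.141, -0.0, 1.431]
force: [-0.8, -0.4, -0.5]
width: 0.732
gripper_force: 22.1
```

Request:
send_rows(steps="0 0 0 0; 0 0 0 0; 0 0 0 0")

```text
clock: 20.88
tcp_pos: [581.0, -289.8, -20.2]
eef_rot: [-3.141, -0.0, 1.431]
force: [1.0, 0.0, -0.9]
width: 0.728
gripper_force: 22.1
```

```bash
python3 - <<'E'
from h import *
rel(581.7,-290,-20.5)
E
```

```text
t 20.88 at [ 581.  -289.8  -20.2] [-3.141 -0.     1.431] F [ 1.   0.  -0.9] w 62.2 | go [-0.1  0.7  0.3] -0.001
```

Request:
send_rows(steps="0 0 0 0; 0 0 0 0; 0 0 0 0; 0 0 0 0; 0 0 -15 0; 0 0 -45 0; 10 -30 -55 0; 30 -60 -55 0; 55 -80 -55 0; 80 -90 -55 0", fingers=78)

```text
clock: 21.72
tcp_pos: [501.2, -197.1, 35.4]
eef_rot: [-3.141, -0.0, 1.429]
force: [1.5, 0.4, -0.4]
width: 0.915
gripper_force: 0.0
```

Request:
send_rows(steps="0 0 0 0; 0 0 0 0; 0 0 0 0; 0 0 0 0", fingers=0)

```text
clock: 22.05
tcp_pos: [504.1, -199.2, 35.0]
eef_rot: [3.141, 0.0, 1.43]
force: [-0.5, -0.1, -0.9]
width: 0.35
gripper_force: 0.0
```

```bash
cat >> h.py <<'E'
def b2w(bx,by):
    c,s=np.cos(-.1386),np.sin(-.1386);return 539.05+c*bx-s*by,-233.55+s*bx+c*by
E
python3 - <<'E'
from h import *
rel(*b2w(10,-38),0.5)
t=manip.get_image('top')
crop(t,265,170,140,145,4,'pics/t7.png')
E
```

```text
t 22.05 at [ 504.1 -199.2   35. ] [3.141 0.    1.43 ] F [-0.5 -0.1 -0.9] w 29.9 | go [-67.1  49.5  34.6] -0.002
```

View pics/t7.png

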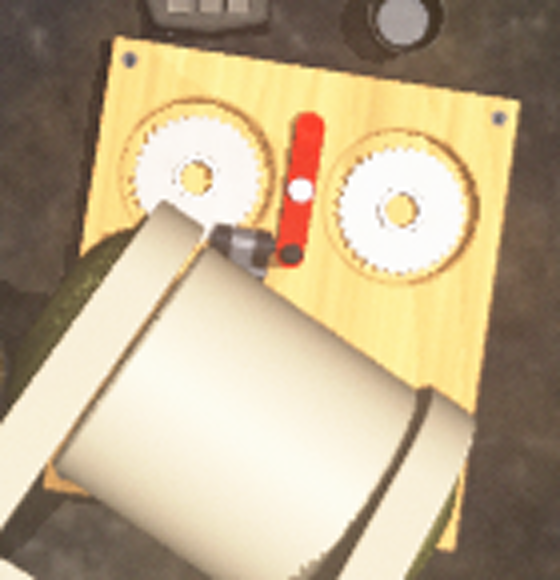

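Request:
send_rows(steps="4 30 0 0; 7 51 0 0; 7 51 0 0; 7 51 10 0; 7 51 20 0; 7 51 30 0; 7 51 34.5 0; 7 51 34.5 0; 7 51 34.5 0; 7 51 34.5 0", fingers=0)

```text
clock: 22.93
tcp_pos: [555.0, -198.5, 0.8]
eef_rot: [3.141, 0.0, 1.431]
force: [0.1, -0.3, -0.0]
width: -0.002
gripper_force: 0.0
```

Request:
send_rows(steps="-6 0 0 0; -12 0 0 0; -17 0 0 0; -20 0 0 0; -23 1 0 0; -26 2 0 0; -26 2 0 0")

```text
clock: 23.52
tcp_pos: [553.1, -224.7, 0.3]
eef_rot: [-3.141, -0.0, 1.43]
force: [-0.9, 0.5, 0.1]
width: 0.002
gripper_force: 0.3
```

```bash
python3 - <<'E'
from h import *
rel(*b2w(22,-11),0.5)
E
```

```text
t 23.52 at [ 5.531e+02 -2.247e+02  3.000e-01] [-3.141 -0.     1.43 ] F [-0.9  0.5  0.1] w 0.1 | go [-21.7   9.3  -0.2] -0.002
```

Request:
send_rows(steps="-4 2 0 0; -8 4 0 0; -12 6 0 0; -16 8 0 0; -20 9 0 0; -22 9 0 0; -22 9 0 0; -22 9 0 0")

```text
clock: 24.18
tcp_pos: [559.2, -248.0, 0.6]
eef_rot: [3.141, 0.001, 1.431]
force: [0.0, 0.6, 0.0]
width: -0.003
gripper_force: 0.0
```

```bash
python3 - <<'E'
from h import *
rel(*b2w(22,-11),0.5)
t=manip.get_image('top')
crop(t,265,170,140,145,4,'pics/t8.png')
E
```

```text
t 24.18 at [ 559.2 -248.     0.6] [3.141e+00 1.000e-03 1.431e+00] F [0.  0.6 0. ] w -0.2 | go [0.5 0.1 0.1] -0.001
```

View pics/t8.png

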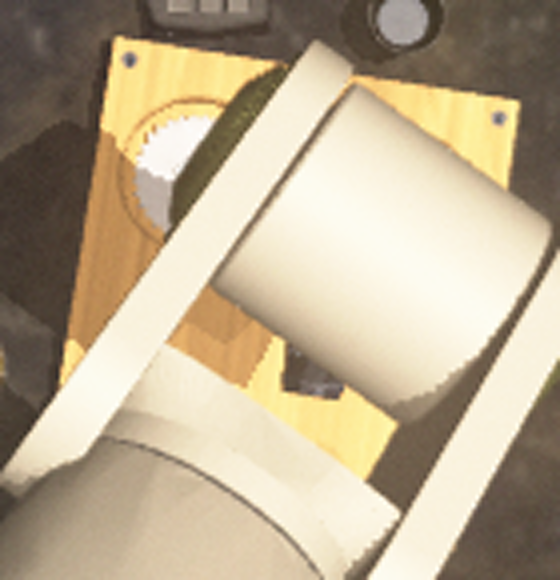

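Request:
send_rows(steps="8 0 0 0; 19 -2 0 0; 19 -19 0 0; 0 -21 0 0; -18 -21 0 0; -18 -21 0 0")

```text
clock: 24.73
tcp_pos: [535.7, -263.8, 0.8]
eef_rot: [3.141, 0.001, 1.43]
force: [-1.1, -0.4, 0.2]
width: 0.005
gripper_force: 0.0
```

```bash
cat >> h.py <<'E'
def red():
    t=manip.get_image('top');h=cv2.cvtColor(t['img'],cv2.COLOR_RGB2HSV)[170:315,265:405]
    m=((h[...,0]<6)|(h[...,0]>174))&(h[...,1]>170)&(h[...,2]>90)
    v,u=np.nonzero(m);q=np.array([atz(t,(a+265,b+170),29)[:2] for a,b in zip(u,v)]);
    d=(q-[539.05,-233.55])@np.array([[np.cos(-.1386),-np.sin(-.1386)],[np.sin(-.1386),np.cos(-.1386)]])
    print(len(d),'board mean',d.mean(0).round(1),'min',d.min(0),'max',d.max(0))
    if len(d)>5:
        w,V=np.linalg.eigh(np.cov(d.T));print('bar dir deg',np.degrees(np.arctan2(V[1,1],V[0,1])).round(1),'spread',np.sqrt(w).round(1))
E
python3 - <<'E'
from h import *
rel(*b2w(31,-29),0.5)
red()
E
```

```text
t 24.73 at [ 535.7 -263.8    0.8] [3.141e+00 1.000e-03 1.430e+00] F [-1.1 -0.4  0.2] w 0.4 | go [ 1.5 30.1  0.3] -0.002
82 board mean [64.8 19.7] min [53.90280434  8.50462282] max [73.95770776 30.87140547]
bar dir deg 55.5 spread [3.8 6.6]
```

Request:
send_rows(steps="1 5 0 0; 1 10 0 0; 1 15 0 0; 1 20 0 0; 0 25 0 0; 0 29 0 0; 0 31 0 0; 0 31 0 0; 0 31 0 0")

```text
clock: 25.53
tcp_pos: [567.0, -266.3, 0.5]
eef_rot: [3.141, -0.0, 1.431]
force: [-0.7, 0.1, 0.3]
width: -0.002
gripper_force: 0.0
```

```bash
python3 - <<'E'
from h import *
rel(*b2w(31,-29),0.5)
red()
E
```

```text
t 25.53 at [ 5.670e+02 -2.663e+02  5.000e-01] [ 3.141 -0.     1.431] F [-0.7  0.1  0.3] w -0.2 | go [-0.4 -1.2 -0. ] -0.001Traceback (most recent call last):
  File "<stdin>", line 3, in <module>
  File "h.py", line 27, in red
    d=(q-[539.05,-233.55])@np.array([[np.cos(-.1386),-np.sin(-.1386)],[np.sin(-.1386),np.cos(-.1386)]])
       ~^~~~~~~~~~~~~~~~~
ValueError: operands could not be broadcast together with shapes (0,) (2,)
```

Request:
send_rows(steps="0 -15 0 0; 0 -35 0 0; 15 -60 0 0; 45 -75 -10 0; 60 -75 -10 0; 60 -75 -10 0; 60 -75 -10 0")

```text
clock: 26.17
tcp_pos: [501.1, -196.6, 10.9]
eef_rot: [3.14, 0.0, 1.432]
force: [0.5, -0.2, -0.6]
width: -0.002
gripper_force: 0.0
```

```bash
python3 - <<'E'
from h import *
rel(*b2w(31,-29),0.5)
red()
E
```

```text
t 26.17 at [ 501.1 -196.6   10.9] [3.14  0.    1.432] F [ 0.5 -0.2 -0.6] w -0.2 | go [-60.3  73.7  10.6] 0.0
183 board mean [50.1  4.3] min [ 43.80390093 -35.01264614] max [56.50895774 36.15805489]
bar dir deg 89.6 spread [ 3.7 20.5]
```

Request:
send_rows(steps="0 0 -20 0; -2 -25 -50 0; -4 -50 -80 0; -4 -50 -80 0; -4 -50 -80 0; -4 -50 -80 0")

```text
clock: 26.72
tcp_pos: [450.9, -194.5, 90.1]
eef_rot: [3.141, 0.0, 1.43]
force: [-0.1, -0.5, -0.9]
width: -0.001
gripper_force: 0.0
```

```bash
python3 - <<'E'
from h import *
rel(500,-200,90)
red();t=manip.get_image('top');h=cv2.cvtColor(t['img'],cv2.COLOR_RGB2HSV)
for n,b in(('L',(50,50)),('R',(50,-50))):
    u0=proj(t,(*b2w(*b),20.5));m=np.zeros(h.shape[:2],np.uint8);cv2.circle(m,tuple(np.int32(u0.round())),19,1,-1)
    m&=((h[...,1]<60)&(h[...,2]>120)).astype(np.uint8);c=cv2.findNonZero(m);(x,y),r=cv2.minEnclosingCircle(c)
    print(n,u0,(x,y),r,len(c),'centre',atz(t,(x,y),20.5)[:2]-b2w(*b))
E
```

```text
t 26.72 at [ 450.9 -194.5   90.1] [3.141 0.    1.43 ] F [-0.1 -0.5 -0.9] w -0.1 | go [ 1.5 49.4  0.1] -0.002
184 board mean [49.8  4.4] min [ 43.70226746 -35.01264614] max [56.24646005 36.15805489]
bar dir deg 89.2 spread [ 3.8 20.7]
L [313.6 213.4] (313.6092224121094, 214.0399932861328) 16.020587921142578 639 centre [-1.2783531  -0.06268551]
R [364.4 221.3] (365.01416015625, 222.09906005859375) 15.901045799255371 645 centre [-1.46268551 -1.2216469 ]
```

Both cutters are centred in their pockets to within 2 mm, and the bar is across at about 89°. The arm is clear of everything.

```bash
python3 -c "
from station import manip
print(manip.sign_off())"
```

```text
the job is handed in; nothing more can be done
None
```

The job is handed in: both cutters sit in their pockets, centred to within about 2 mm, the red bar lies across both at about 89°, and it took about 27 s of the 61 s; I viewed 11 pictures, one over the limit of 10.

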